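# Pull the filter plate from a photometer and present it

### The arm

A 6-joint arm with a two-finger parallel gripper is mounted at the origin on the work surface. World frame = base frame: x ahead of the robot, y to its left, z up, the work surface at z = 0. Lengths are in m, angles in degrees, forces in N, time in s.
With the tool pointing down it reaches from about 0.375 to 0.9 m from the base axis. Payload 3.1 kg.
Tool frame: the origin (TCP) lies at the very end of the fingers, on their centre line; the grasp point (between the pads) lies 19 mm behind it; z points along the fingers, y is the line along which they close (so a half turn about z gives the same grasp; the last joint's range is limited). The gripper opens to 87 mm and grips with 3 to 60 N. Pads are 19 mm wide; open, the fingers measure 117 mm over their backs; the gripper's body (75 mm by 190 mm) begins 51 mm behind the grasp point.
Start: joints at [-10.227, 30.224, 82.088, -0, 67.689, -10.227], TCP at [0.625, 0, 0.189] pointing down, gripper open.
Joint ranges: [-176.69, 176.69], [-43.24, 126.21], [12.49, 139.97], [-82, 262], [0, 151.66], [-163.58, 163.58]. Speed limits (degrees/s): [159.86, 159.86, 180, 180, 180, 180].

### API

Orientations are given as a 3x3 rotation matrix whose columns are the frame's x, y, z axes.
In Python, from rig import * gives the robot as it stands.
- The arm moves only by the tool jog_arm, never from a script. Its arguments are lists of equal length, an entry for each row: "delta_pos": the shift along the world's x, y, z in cm, a list of three; "turn": the turn about the world's z in degrees; "grip": the closure, from 0 (fully open) to 1 (shut). In form: {"delta_pos": [[x, y, z], ...], "turn": [turn, ...], "grip": [grip, ...]}. A call has 1 to 12 rows; each row is the pose to reach, as a shift and turn from the pose commanded when the call began; what a row does not reach only later rows make up. A row lasts 1/8 s, in which the tool goes at most 62.5 mm and 10.7 degrees, less where a joint would pass 70% of its speed; a pose out of reach is approached as far as the arm can. A call with a gripper value outside its range is refused whole. The fingers move at their own pace and stop on an object; the grip force is fixed at half the most. Time passes only in rows, so rows that repeat a pose let the fingers close. It gives the time, the measured TCP pose, the force, the opening and the grip force at its end, in the units of the state.
- read_state(): the state, without advancing time (a new reading comes with each control period).
- capture(name): name is "scene" or "side" or "wrist"; returns a dict with "color" (480x640x3 uint8, blue, green, red), "fovy" (degrees; the focal length in pixels is half the picture's height over the tangent of half this angle, whatever the lens; pixels are square), "cx", "cy" (the principal point, pixels), "camera_from_world" (4x4, takes a point from world to camera coordinates). Camera axes: x right, y up, looking along -z (the intrinsics and any distortion apply to the point x, -y, -z); pixel columns grow to the right and rows downward; lengths in m; the calibration is good to about 2 mm. A picture is of the moment at which its call begins. There is no depth.
- hand_in(): hands the job in; it is judged then, once.
The state is a dict: "time_s": time; "joint_positions": joint angles; "qvel": joint speeds; "tau": joint torques, N m; "position": TCP position; "tcp_rot": TCP orientation; "force": force on the tool from outside, world axes, zero at the start; "moment": the same for the moment, N m; "opening": opening from 0.0 (shut) to 1.0 (fully open); "grasp_force": force on a finger pad.
Only numpy, scipy, OpenCV 4.12 (cv2) and the standard library are available. Lean on these libraries where they do the work, as an engineer would, in place of code of your own. Each camera call takes 0.05 s, during which the arm holds its last target. There are 200 camera calls.

### The job

Press the photometer's open sample lid down until it snaps shut and stays shut. Then lift the filter flap beside it, draw the filter plate up out of its slot by the yellow tab, and finish holding it, upright and still, about 10 cm above the middle of the white viewing tile: do not put it down or let go. Leave the bottle, jar, beaker, weight and spatula where they are.

Things in the scene. Friction and masses are not known exactly. Their poses are not given: they have to be found in the camera images.
- meter: White photometer, fixed, 240 mm deep (x) by 320 wide (y), flat deck 115 mm above the bench; origin under its centre, x points away from its sloping keypad front. Sample lid on the +y half, filter flap on the -y half. Under the flap: a bay, x -30 to 70, y -135 to -25 mm, black floor 85 mm above the bench, with the plate's slot (54 along x, 12 along y, 55 deep) centred at x 20, y -80.
- sample_lid (a joint): Angle of the grey sample lid: 0 shut, 1.0 rad fully open; starts at 0.45 to 0.9. Friction and a light spring keep it where it is above about 0.3 rad; lower, the spring lifts it again unless it is pressed past a detent, met at about 0.1 rad, that takes about 8 N straight down on the tab; below about 0.035 rad the detent pulls it shut and holds it.
- lid_press (a point): Top middle of the blue press tab at the front of the sample lid (lid 120 mm wide, 10 mm thick; tab 50 mm wide, from 100 to 118 mm from the hinge axis). The point is 105 mm from the hinge axis along the lid and 9 mm above it square to the lid; shut, it lies 126 mm above the bench. Moves with the lid.
- lid_hinge (a point): Middle of the sample lid's hinge axis, at its far edge: x 77, y 80 mm of the meter, 117 mm above the bench. The hinge axis runs along the meter's y; opening lifts the lid's keypad-side edge.
- filter_flap (a joint): Angle of the filter flap (grey cover 118 mm wide, 108 long, 6 thick): 0 = shut, as at the start; 1.57 = standing upright; 1.95 = leaning back at its stop. Hinged at its far edge: its keypad-side edge lifts up and away from the keypad. The stiff hinge stays at any angle; lifting takes about 2 to 3 N at the bar.
- flap_bar (a point): Middle of the flap's orange bridge bar: round, 10 mm thick, 70 mm long along the meter's y, on two posts, its centre line 35 mm above the flap's top face; 95 mm from the hinge axis along the flap and 40 mm above it square to the flap; moves with the flap. Pinched lightly from above (fingers closing along the meter's x) it rolls in the fingers as the flap swings.
- flap_hinge (a point): Middle of the filter flap's hinge axis: x 77, y -80 mm of the meter, 117 mm above the bench; the axis runs along the meter's y.
- filter_plate: Filter plate hidden under the flap, upright and loose (2 mm play) in its slot, about 70 g: aluminium frame 50 (x) by 8 (y) by 55 mm tall with amber window; on top a yellow grip tab 24 (x) by 10 (y) by 25 mm tall. 80 mm tall in all. Origin: centre of its underside, z up to the tab. In the slot its underside is 30 mm above the bench and only the tab stands above the bay floor.
- tile: Viewing tile: white ceramic disc 100 mm across on a grey disc 120 mm across, 12 mm high, fixed on the bench left or right of the photometer; origin under its centre.
- case: Black accessory case with an orange label, 120 x 110 x 45 mm, fixed, on the side of the photometer where the tile is not; origin under its centre. Not used.
- brown_bottle: amber glass reagent bottle with black cap, 64 mm diameter, 150 mm tall, loose; origin under its centre. Bystander, leave it where it is.
- white_jar: white plastic jar with blue cap, 60 mm diameter, 75 mm tall, loose; origin under its centre. Bystander, leave it where it is.
- beaker: glass beaker, 70 mm diameter, 90 mm tall, loose; origin under its centre. Bystander, leave it where it is.
- weight: brass calibration weight, 36 mm diameter, 50 mm tall, loose; origin under its centre. Bystander, leave it where it is.
- spatula: spatula lying flat, wooden handle and broad steel blade, 180 mm long, loose; origin under its middle. Bystander, leave it where it is.
Not all that is in view belongs to the job. There is more than one size of the tile; the one meant has the size given above.

How it is judged (in metres and radians):
On the way, in this order (a step that is already met when the one before it is completed fails the run):
1. the sample lid is snapped shut, while the flap is still down (value of joint sample_lid below 0.04 rad and value of joint filter_flap below 0.3 rad), for 0.3 s.
2. the filter flap is lifted open, to 1.2 rad or more (value of joint filter_flap above 1.2 rad), for 0.2 s.
3. the filter plate is drawn clear of its slot, held by the fingers (z of filter_plate in the frame of meter above 0.09 m and contact force between filter_plate and the fingers above 0.5 N), for 0.2 s.
At the end, for the whole second after the job is handed in: The plate is held by the fingers alone, at rest (under 30 mm/s and 0.3 rad/s), upright within 0.2 rad, its underside's centre within 40 mm sideways of the tile's centre and 60 to 170 mm above the bench, touching neither photometer nor tile, and the sample lid is shut (under 0.04 rad) (horizontal distance between filter_plate and tile below 0.04 m and z of filter_plate in the frame of tile between 0.06 and 0.17 m and angle between filter_plate's own z axis and vertical below 0.2 rad and contact force between filter_plate and the fingers above 0.5 N and contact force between filter_plate and meter below 0.1 N and contact force between filter_plate and tile below 0.1 N and linear speed of filter_plate below 0.03 m/s and angular speed of filter_plate below 0.3 rad/s and value of joint sample_lid below 0.04 rad); the arm keeps its last pose, push and grip.
It fails at once if the brown bottle is moved by more than 30 mm or tipped (distance of brown_bottle from where it was at the start of the episode above 0.03 m or angle between brown_bottle's own z axis and vertical above 0.4 rad).
It fails at once if the white jar is moved by more than 30 mm or tipped (distance of white_jar from where it was at the start of the episode above 0.03 m or angle between white_jar's own z axis and vertical above 0.4 rad).
It fails at once if the beaker is moved by more than 30 mm or tipped (distance of beaker from where it was at the start of the episode above 0.03 m or angle between beaker's own z axis and vertical above 0.4 rad).
It fails at once if the weight is moved by more than 30 mm or tipped (distance of weight from where it was at the start of the episode above 0.03 m or angle between weight's own z axis and vertical above 0.4 rad).
It fails at once if the spatula is moved by more than 30 mm (distance of spatula from where it was at the start of the episode above 0.03 m).
It also fails if it takes over 67 s, if anything falls off the work surface, if the arm or the gripper's body presses on something with over 40 N, if the wrist force passes 120 N, or if a joint passes its speed limit or range.

## Working session

There is one attempt and no reset: what is moved stays moved. The work goes in short steps, Python scripts to look and compute and a tool call to move; the robot and the scene stay as the last step left them, time stands still between calls to the robot, and variables do not carry over. Pictures are saved under pics/ and viewed, at most 10 in all, crops included, and the job is handed in when it is done.

Besides the shell and the picture viewer there is one more tool, called after "Emit:" by a JSON object that holds its "method" and its "body", one argument or row to a line. jog_arm: Moves the arm, as the interface text tells. Its arguments: {"type":"object","properties":{"delta_pos":{"type":"array"},"turn":{"type":"array"},"grip":{"type":"array"}},"required":["delta_pos","turn","grip"]}

```bash
mkdir -p pics; ls; python3 - <<'E'
from rig import *
import cv2,numpy as np
for n in ["scene","side","wrist"]:
    c=capture(n); cv2.imwrite(f"pics/{n}0.png",c["color"]); print(n,{k:v for k,v in c.items() if k!="color"})
print(read_state())
E
```

```text
pics
scene {'fovy': 47.31006277447508, 'cx': 316.97388622094456, 'cy': 251.25044376315495, 'camera_from_world': array([[ 0.0579321 ,  0.99824953,  0.01190556, -0.03952092],
       [-0.81759402,  0.0405979 ,  0.5743621 ,  0.39676174],
       [ 0.57287336, -0.04300791,  0.81851477, -1.94336902],
       [ 0.        ,  0.        ,  0.        ,  1.        ]])}
side {'fovy': 49.31450751575662, 'cx': 323.10702688537594, 'cy': 236.01416040078553, 'camera_from_world': array([[-0.86979698, -0.49295247,  0.02123847,  0.49176849],
       [ 0.28125369, -0.45997609,  0.8422104 , -0.26550756],
       [-0.4054005 ,  0.73852547,  0.53873052, -1.09386923],
       [ 0.        ,  0.        ,  0.        ,  1.        ]])}
wrist {'fovy': 60.8000842126241, 'cx': 315.6877757832532, 'cy': 236.84252207508294, 'camera_from_world': array([[ 9.99998670e-01, -2.46230894e-04, -1.61216964e-03,
        -6.23559639e-01],
       [-2.57860717e-04,  9.52229664e-01, -3.05382712e-01,
         3.79777632e-02],
       [ 1.61035041e-03,  3.05382722e-01,  9.52228334e-01,
        -3.91268784e-01],
       [ 0.00000000e+00,  0.00
[... 165 characters left out ...]
4,
        6.76887281e+01, -1.02269490e+01]), 'qvel': array([-0.03134508, -0.18296739, -0.17065825, -0.01069916, -0.08561957,
       -0.04511699]), 'tau': array([ 9.14956272e-04, -4.40429199e+01, -1.76841742e+01,  6.33679633e-02,
        5.52540855e-02, -1.06930895e-04]), 'position': array([6.24396879e-01, 1.40236960e-04, 1.88419741e-01]), 'tcp_rot': array([[ 6.65741088e-06,  9.99998738e-01, -1.58874845e-03],
       [ 9.99999958e-01, -6.19615790e-06,  2.90329488e-04],
       [ 2.90319278e-04, -1.58875031e-03, -9.99998696e-01]]), 'force': array([-0.56439271,  0.15205719, -0.24410292]), 'moment': array([-0.01390132, -0.0330151 ,  0.02318257]), 'grasp_force': 0.0, 'opening': 1.0029988747504726}
```

View pics/scene0.png

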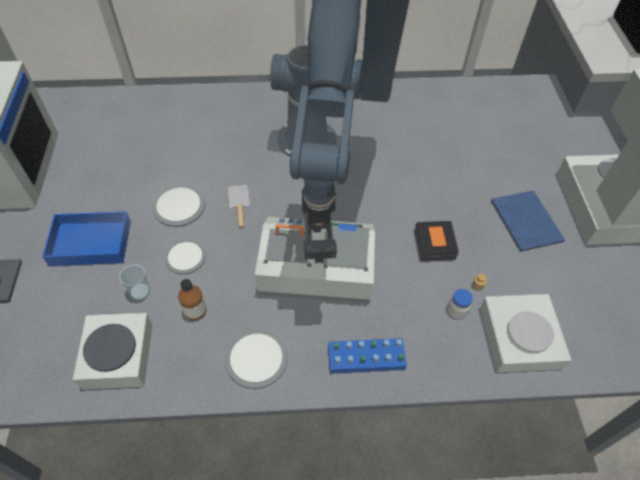

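View pics/side0.png

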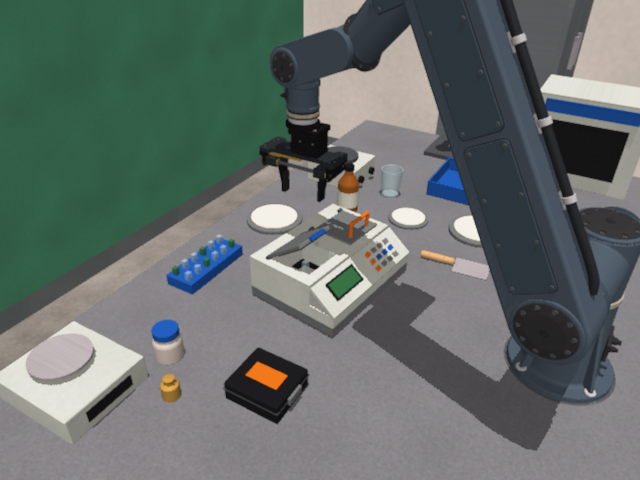

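The scene shows the meter at about (316,258) with its keypad towards the robot. White discs are at (179,206), (185,257) and (257,360), and the case is on the +y side at (437,240). In the side view the lid is open with its blue tab at (317,237), and the orange bar is at (360,222).

```bash
cat > h.py <<'E'
import cv2,numpy as np
from rig import *
def proj(c,P):
    P=np.atleast_2d(P);M=c["camera_from_world"];q=P@M[:3,:3].T+M[:3,3]
    f=240/np.tan(np.radians(c["fovy"]/2));return np.c_[c["cx"]+f*q[:,0]/-q[:,2],c["cy"]-f*q[:,1]/-q[:,2]]
def ray(c,u,v):
    M=c["camera_from_world"];f=240/np.tan(np.radians(c["fovy"]/2))
    return -M[:3,:3].T@M[:3,3],M[:3,:3].T@np.array([(u-c["cx"])/f,-(v-c["cy"])/f,-1])
def atz(c,u,v,z):
    o,d=ray(c,u,v);return o+d*(z-o[2])/d[2]
E
python3 - <<'E'
from h import *
c=capture("scene");im=c["color"]
# white tile size
hs=cv2.cvtColor(im,cv2.COLOR_BGR2HSV)
m=((hs[...,2]>185)&(hs[...,1]<40)).astype(np.uint8)
n,l,s,ce=cv2.connectedComponentsWithStats(m)
for i in range(1,n):
    if 200<s[i,4]<6000:
        p=atz(c,*ce[i],.012);x,y,w,h,_=s[i]
        a=atz(c,x,ce[i][1],.012);b=atz(c,x+w,ce[i][1],.012);print(ce[i],p.round(3),"w",np.linalg.norm(a-b).round(3))
cv2.imwrite("pics/s1.png",cv2.resize(im[190:310,230:390],None,fx=5,fy=5,interpolation=cv2.INTER_CUBIC))
E
```

```text
[585.12510495  11.26784215] [-0.734  1.263  0.012] w 0.28
[601.76348548  49.25607587] [-0.459  1.238  0.012] w 0.22
[ 6.70921986 78.89007092] [-0.369 -1.128  0.012] w 0.08
[587.56733524 159.51862464] [0.155 0.964 0.012] w 0.174
[177.85546522 203.83649503] [ 0.287 -0.423  0.012] w 0.137
[266.57585644 255.23817292] [ 0.501 -0.141  0.012] w 0.084
[355.48665049 267.83252427] [0.56  0.121 0.012] w 0.145
[184.4795082  255.54781421] [ 0.49  -0.385  0.012] w 0.101
[525.77858177 326.54269175] [0.776 0.572 0.012] w 0.233
[111.7264574  344.52690583] [ 0.772 -0.556  0.012] w 0.192
[255.6627551  357.41632653] [ 0.829 -0.171  0.012] w 0.138
```

View pics/s1.png

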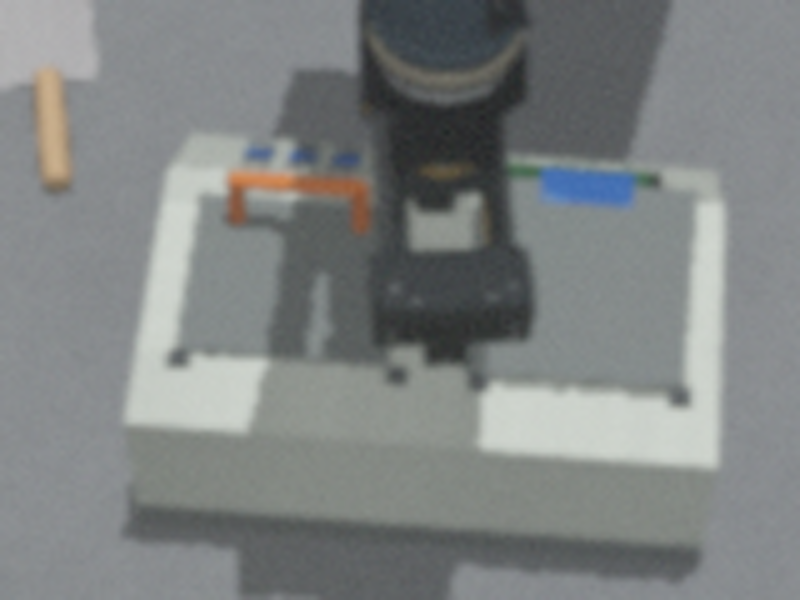

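View pics/wrist0.png

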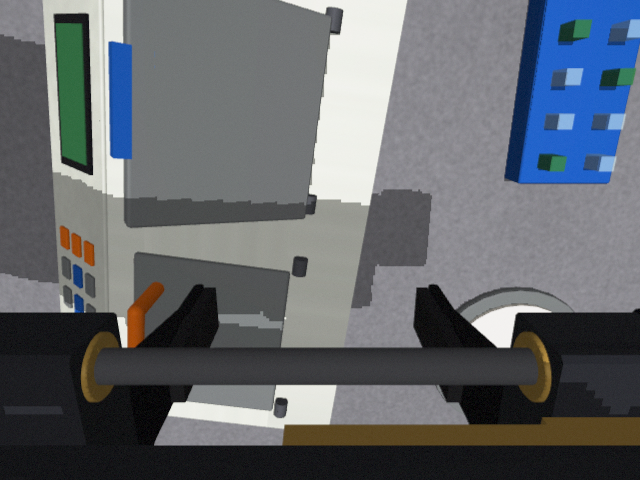

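The wrist view shows the hinge pins at (335,20), (310,204), (300,267) and (280,408). The scene crop shows deck corners at (125,425) and (718,467) and pins at (178,357), (397,375), (478,383) and (680,396). The blue tab is at (588,187) and the bar runs (237,182)–(360,188). The disc that measures 100 mm is at (184,256).

```bash
python3 - <<'E'
from h import *
c=capture("scene");w=capture("wrist");s=capture("side")
S=lambda u,v:(230+u/5,190+v/5)
print("wrist pins",[atz(w,*p,.119).round(4) for p in [(335,20),(310,204),(300,267),(280,408)]])
print("scene pins",[atz(c,*S(*p),.119).round(4) for p in [(680,396),(478,383),(397,375),(178,357)]])
print("far corners",[atz(c,*S(*p),.115).round(4) for p in [(125,425),(718,467)]],"near",[atz(c,*S(*p),.115).round(4) for p in [(165,170),(725,205)]])
print("bar",[atz(c,*S(*p),.157).round(4) for p in [(237,182),(360,188)]],"wristbarend",atz(w,158,290,.157).round(4))
# tab by angle: fit
P=np.array([atz(w,*p,.119)[:2] for p in [(335,20),(310,204),(300,267),(280,408)]])
Q=np.array([atz(c,*S(*p),.119)[:2] for p in [(680,396),(478,383),(397,375),(178,357)]])
for A in (P,Q):
    d=A[0]-A[3];yaw=np.arctan2(-d[0],d[1]);ex=np.array([np.cos(yaw),np.sin(yaw)]);o=A.mean(0)-.077*ex
    print("yaw",np.degrees(yaw),"origin",o)
    ey=np.array([-ex[1],ex[0]])
    for th in np.arange(.4,.95,.1):
        r=.077-(.105*np.cos(th)-0*.0)+.0-(-.009*np.sin(th)); z=.117+.105*np.sin(th)+.009*np.cos(th)
        p=np.r_[o+r*ex+.08*ey,z]; print(th.round(1),p.round(3),proj(c,p).round(0),proj(s,p).round(0),proj(w,p).round(0))
E
```

```text
wrist pins [array([0.6354, 0.1304, 0.119 ]), array([0.6204, 0.0211, 0.119 ]), array([ 0.6132, -0.0238,  0.119 ]), array([ 0.5961, -0.1428,  0.119 ])]
scene pins [array([0.6352, 0.1347, 0.119 ]), array([0.6212, 0.0256, 0.119 ]), array([ 0.6138, -0.0181,  0.119 ]), array([ 0.596 , -0.1372,  0.119 ])]
far corners [array([ 0.6362, -0.1661,  0.115 ]), array([0.6788, 0.1507, 0.115 ])] near [array([ 0.4629, -0.1444,  0.115 ]), array([0.5039, 0.1753, 0.115 ])]
bar [array([ 0.5062, -0.1017,  0.157 ]), array([ 0.5137, -0.0337,  0.157 ])] wristbarend [ 0.5284 -0.0235  0.157 ]
yaw -8.180793001510297 origin [0.54007725 0.00719495]
0.4 [0.535 0.089 0.166] [[347. 230.]] [[317. 243.]] [[139.  94.]]
0.5 [0.541 0.088 0.175] [[347. 230.]] [[315. 239.]] [[142.  95.]]
0.6 [0.547 0.087 0.184] [[347. 230.]] [[313. 235.]] [[149.  97.]]
0.7 [0.554 0.086 0.192] [[347. 230.]] [[310. 231.]] [[158.  99.]]
0.8 [0.562 0.085 0.199] [[347. 231.]] [[307. 227.]] [[170. 101.]]
0.9 [0.57  0.084 0.205] [[347. 232.]] [[305. 223.]] [[185. 104.]]
yaw -8.197424693821338 origin [0.54035388 0.01222833]
0.4 [0.536 0.094 0.166] [[349. 230.]] [[315. 244.]] [[138.  83.]]
0.5 [0.541 0.093 0.175] [[349. 230.]] [[314. 240.]] [[142.  84.]]
0.6 [0.547 0.092 0.184] [[349. 230.]] [[311. 236.]] [[148.  85.]]
0.7 [0.554 0.091 0.192] [[349. 230.]] [[309. 232.]] [[157.  87.]]
0.8 [0.562 0.09  0.199] [[349. 231.]] [[306. 228.]] [[169.  89.]]
0.9 [0.57  0.089 0.205] [[349. 232.]] [[303. 224.]] [[185.  91.]]
```

Emit:
{"method": "jog_arm", "body": {
  "delta_pos": [
    [-3,3,1.2],
    [-6,6,1.2],
    [-8.7,9.1,1.2],
    [-8.7,9.1,1.2],
    [-8.7,9.1,1.2],
    [-8.7,9.1,1.2],
    [-8.7,9.1,0.3],
    [-8.7,9.1,-0.5],
    [-8.8,9.1,-1.0],
    [-8.9,9.1,-1.5],
    [-9.1,9.1,-2.0],
    [-9.3,9.1,-2.5]
  ],
  "turn": [-8.2,-8.2,-8.2,-8.2,-8.2,-8.2,-8.2,-8.2,-8.2,-8.2,-8.2,-8.2],
  "grip": [1,1,1,1,1,1,1,1,1,1,1,1]
}}

```text
time_s: 1.85
position: [0.5318, 0.0911, 0.1639]
tcp_rot: [[0.143, 0.99, 0.0], [0.99, -0.143, 0.0], [0.0, 0.0, -1.0]]
force: [0.2, 0.2, -0.3]
opening: 0.003
grasp_force: 0.0
```

Emit:
{"method": "jog_arm", "body": {
  "delta_pos": [
    [-0.2,0,-0.5],
    [-0.4,0.05,-1.0],
    [-0.5,0.05,-1.5],
    [-0.6,0.1,-2.0],
    [-0.7,0.1,-2.4],
    [-0.7,0.1,-2.7],
    [-0.7,0.1,-2.7]
  ],
  "turn": [0,0,0,0,0,0,0],
  "grip": [1,1,1,1,1,1,1]
}}

```text
time_s: 2.72
position: [0.526, 0.0919, 0.137]
tcp_rot: [[0.143, 0.99, 0.002], [0.99, -0.143, -0.0], [0.0, 0.002, -1.0]]
force: [-0.1, 0.9, -0.3]
opening: 0.001
grasp_force: 0.0
```

```bash
python3 - <<'E'
from h import *
c=capture("side");cv2.imwrite("pics/p1.png",cv2.resize(c["color"][150:350,220:440],None,fx=2.7,fy=2.7))
E
```

```text
(no output)
```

View pics/p1.png

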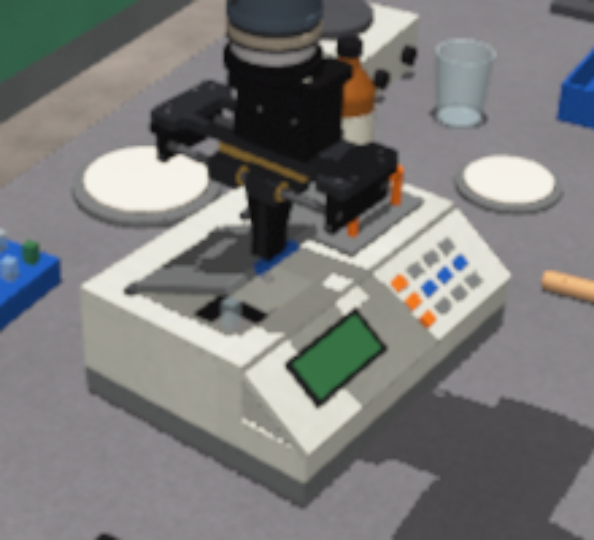

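The fingers are on the blue tab at (275,255) and the lid is partly down. I'll continue pressing.

Emit:
{"method": "jog_arm", "body": {
  "delta_pos": [
    [-0.1,0,-0.4],
    [-0.2,0,-0.7],
    [-0.2,0,-1.0],
    [-0.2,0,-1.2],
    [-0.2,0,-1.2]
  ],
  "turn": [0,0,0,0,0],
  "grip": [1,1,1,1,1]
}}

```text
time_s: 3.4
position: [0.5224, 0.092, 0.1248]
tcp_rot: [[0.142, 0.99, -0.001], [0.99, -0.142, -0.0], [-0.0, -0.001, -1.0]]
force: [-1.0, -1.0, 0.2]
opening: 0.006
grasp_force: 0.0
```

Emit:
{"method": "jog_arm", "body": {
  "delta_pos": [
    [0,0,-0.2],
    [0,0,-0.3],
    [0,0,-0.3]
  ],
  "turn": [0,0,0],
  "grip": [1,1,1]
}}

```text
time_s: 3.78
position: [0.5238, 0.0918, 0.1222]
tcp_rot: [[0.143, 0.99, 0.002], [0.99, -0.143, -0.0], [-0.0, 0.002, -1.0]]
force: [0.5, 0.3, -0.2]
opening: 0.003
grasp_force: 0.2
```

```bash
python3 - <<'E'
from h import *
c=capture("side");cv2.imwrite("pics/p2.png",cv2.resize(c["color"][170:330,240:420],None,fx=3.3,fy=3.3,interpolation=cv2.INTER_CUBIC))
E
```

```text
(no output)
```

View pics/p2.png

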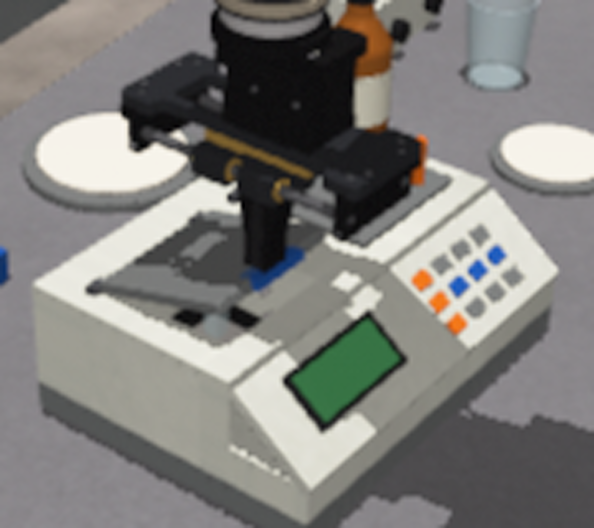

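```bash
python3 - <<'E'
from h import *
s=capture("side");T=read_state();print(T["position"],T["force"])
print("tcp",proj(s,T["position"]))
a=np.radians(-8.2);R=np.array([[np.cos(a),-np.sin(a)],[np.sin(a),np.cos(a)]]);o=np.array([.540,.009])
for th in [0,.05,.1,.15,.2,.3]:
    out=[]
    for d,h,y in [(.118,.009,.055),(.118,.009,.105),(.10,.005,.14),(0,0,.14)]:
        r=.077-d*np.cos(th)+h*np.sin(th);z=.117+d*np.sin(th)+h*np.cos(th)
        out.append(((proj(s,np.r_[o+R@[r,y],z])[0]-[240,170])*3.3).round(0))
    print(th,out)
E
```

```text
[0.52370661 0.09186513 0.12228155] [ 0.05609356 -0.34448576  0.45604268]
tcp [[320.23617764 261.64667352]]
0 [array([302., 289.]), array([257., 322.]), array([202., 341.]), array([ 91., 292.])]
0.05 [array([302., 281.]), array([256., 315.]), array([202., 335.]), array([ 91., 292.])]
0.1 [array([301., 274.]), array([255., 307.]), array([201., 328.]), array([ 91., 292.])]
0.15 [array([300., 266.]), array([254., 299.]), array([200., 322.]), array([ 91., 292.])]
0.2 [array([298., 259.]), array([253., 291.]), array([199., 315.]), array([ 91., 292.])]
0.3 [array([294., 243.]), array([248., 275.]), array([195., 301.]), array([ 91., 292.])]
```

```bash
python3 - <<'E'
from h import *
s=capture("side")
for z in (.188,.208):
  print(z,proj(s,[[.6244+d,0,z] for d in(-.051,.051)]).round(0))
b=cv2.imread("pics/side0.png");cv2.imwrite("pics/c.png",cv2.resize(np.hstack([b[130:270,230:380],s["color"][190:330,250:400]]),None,fx=2.6,fy=2.6,interpolation=cv2.INTER_CUBIC))
E
```

```text
0.188 [[322. 213.]
 [285. 202.]]
0.208 [[322. 205.]
 [285. 195.]]
```

View pics/c.png

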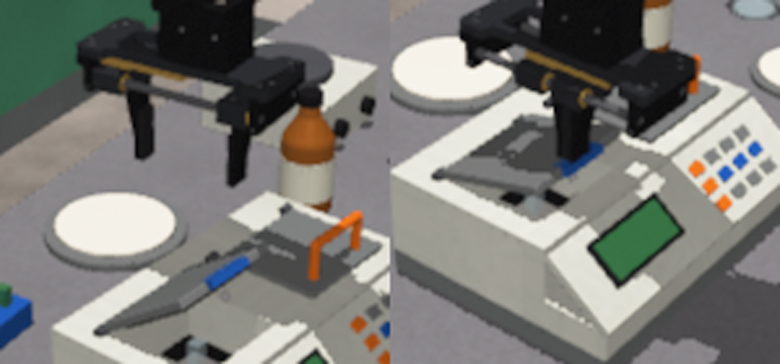

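```bash
python3 - <<'E'
from h import *
w=capture("wrist");T=read_state();p=T["position"];print("wristcam pos",ray(w,1,1)[0],p)
R=T["tcp_rot"]
for b in(0,.02,.03):print(b,proj(w,[p+R@[x,0,-b] for x in(-.0095,.0095)]).round(0))
M=capture("side")
o=np.array([.540,.009]);a=np.radians(-8.2);Q=np.array([[np.cos(a),-np.sin(a)],[np.sin(a),np.cos(a)]])
def m(x,y,z):return np.r_[o+Q@[x,y],z]
# side0 checks: bar ends, far/left deck corner; bottle? in crop coords of pics/c.png left
for q in[m(-.018,-.045,.157),m(-.018,-.115,.157),m(.12,.16,.115)]:print(((proj(M,q)[0])).round(0))
cv2.imwrite("pics/w2.png",w["color"])
E
```

```text
wristcam pos [0.53496607 0.17413416 0.31715705] [0.52354491 0.09193103 0.12229767]
0 [[316. 291.]
 [316. 257.]]
0.02 [[316. 310.]
 [316. 273.]]
0.03 [[316. 320.]
 [316. 281.]]
[350. 225.]
[366. 213.]
[248. 256.]
```

View pics/w2.png

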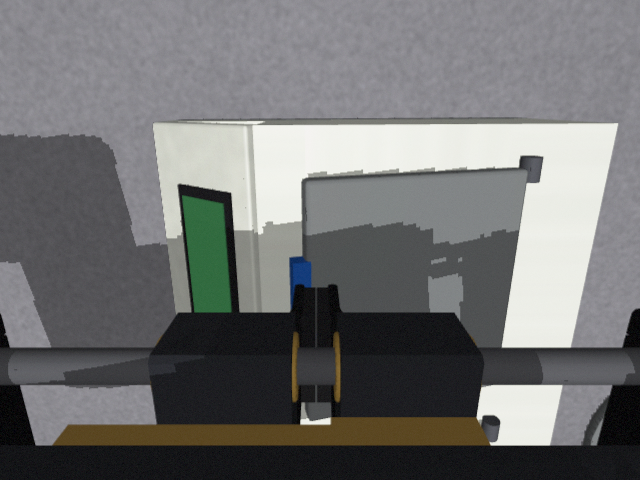

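The camera views agree that the real fingertips are about 26 mm above the reported TCP. The lid is therefore still at about 0.2 rad, so I'll keep pressing gently.

Emit:
{"method": "jog_arm", "body": {
  "delta_pos": [
    [-0.2,0,-0.4],
    [-0.4,0,-0.8],
    [-0.5,0,-1.1],
    [-0.5,0,-1.3]
  ],
  "turn": [0,0,0,0],
  "grip": [1,1,1,1]
}}

```text
time_s: 4.53
position: [0.5173, 0.0922, 0.1088]
tcp_rot: [[0.143, 0.99, -0.001], [0.99, -0.143, 0.0], [0.0, -0.001, -1.0]]
force: [0.2, 1.1, 1.8]
opening: 0.003
grasp_force: 0.6
```

Emit:
{"method": "jog_arm", "body": {
  "delta_pos": [
    [0,0,-0.2],
    [0,0,-0.4],
    [0,0,-0.6],
    [0,0,-0.7]
  ],
  "turn": [0,0,0,0],
  "grip": [1,1,1,1]
}}

```text
time_s: 5.03
position: [0.5165, 0.0923, 0.1033]
tcp_rot: [[0.142, 0.99, -0.003], [0.99, -0.142, 0.0], [-0.0, -0.003, -1.0]]
force: [-4.4, 0.7, 14.7]
opening: 0.008
grasp_force: 7.2
```

Emit:
{"method": "jog_arm", "body": {
  "delta_pos": [
    [0,0,-0.2],
    [0,0,-0.4],
    [0,0,-0.4]
  ],
  "turn": [0,0,0],
  "grip": [1,1,1]
}}

```text
time_s: 5.4
position: [0.5174, 0.0921, 0.0981]
tcp_rot: [[0.142, 0.99, -0.001], [0.99, -0.142, -0.0], [-0.0, -0.001, -1.0]]
force: [0.6, -1.4, 0.7]
opening: 0.002
grasp_force: 0.0
```

Emit:
{"method": "jog_arm", "body": {
  "delta_pos": [
    [0,0,-0.2],
    [0,0,-0.4],
    [0,0,-0.4]
  ],
  "turn": [0,0,0],
  "grip": [1,1,1]
}}

```text
time_s: 5.78
position: [0.518, 0.092, 0.0937]
tcp_rot: [[0.143, 0.99, -0.0], [0.99, -0.143, -0.0], [-0.0, -0.0, -1.0]]
force: [-0.0, -0.2, -0.2]
opening: 0.006
grasp_force: 0.0
```

Emit:
{"method": "jog_arm", "body": {
  "delta_pos": [
    [0,0,-0.2],
    [0,0,-0.4],
    [0,0,-0.4]
  ],
  "turn": [0,0,0],
  "grip": [1,1,1]
}}

```text
time_s: 6.15
position: [0.5184, 0.092, 0.0925]
tcp_rot: [[0.142, 0.99, 0.001], [0.99, -0.142, -0.0], [-0.0, 0.001, -1.0]]
force: [-4.2, -0.6, 17.8]
opening: 0.005
grasp_force: 8.8
```

```bash
python3 - <<'E'
from h import *
c=capture("side");print(read_state()["position"],read_state()["force"]);cv2.imwrite("pics/p3.png",cv2.resize(c["color"][170:330,240:420],None,fx=3.3,fy=3.3,interpolation=cv2.INTER_CUBIC))
E
```

```text
[0.51837735 0.09196797 0.09251291] [-4.09917572e+00  7.82012757e-03  1.81010497e+01]
```

View pics/p3.png

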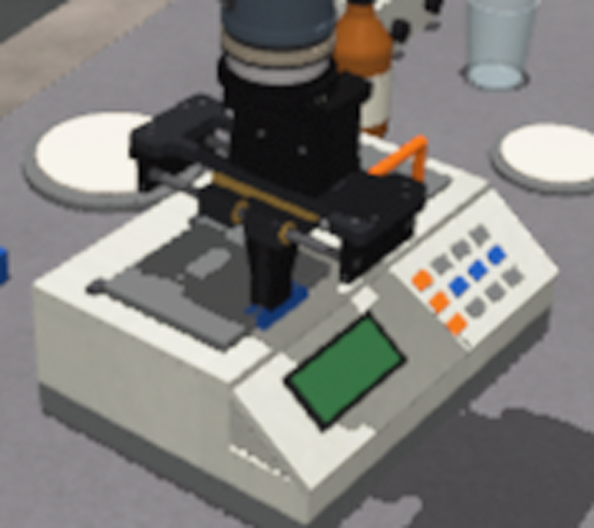

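The lid is shut: the tab sits flush at (278,303) under a firm 18 N, which puts the real tip 33 mm above the reported TCP. Next I'll lift, move over the bar, and refine its position by orange segmentation.

Emit:
{"method": "jog_arm", "body": {
  "delta_pos": [
    [0,0,4],
    [0,0,9],
    [0,-5,10],
    [-0.4,-11,10],
    [-0.7,-16,10],
    [-0.7,-16,10],
    [-0.7,-16,10]
  ],
  "turn": [0,0,0,0,0,0,0],
  "grip": [1,1,0.6,0.5,0.5,0.5,0.5]
}}

```text
time_s: 7.08
position: [0.5107, -0.0676, 0.1899]
tcp_rot: [[0.143, 0.99, -0.001], [0.99, -0.143, 0.001], [0.001, -0.001, -1.0]]
force: [0.4, 0.1, -0.4]
opening: 0.46
grasp_force: 0.0
```

```bash
cat >> h.py <<'E'
o=np.array([.540,.009]);a=np.radians(-8.2);Q=np.array([[np.cos(a),-np.sin(a)],[np.sin(a),np.cos(a)]])
def m(x,y,z):return np.r_[o+Q@[x,y],z]
def m_inv(p):return np.r_[Q.T@(np.array(p)[:2]-o),p[2]]
def seg(c,lo,hi,minA=15,n=4):
    k=cv2.inRange(cv2.cvtColor(c["color"],cv2.COLOR_BGR2HSV),lo,hi)
    N,l,s,ce=cv2.connectedComponentsWithStats(k)
    return sorted([(int(s[i,4]),ce[i].round(1).tolist(),s[i,:4].tolist()) for i in range(1,N) if s[i,4]>=minA],reverse=True)[:n]
E
python3 - <<'E'
from h import *
print(read_state()["position"],read_state()["opening"])
for n in["side","wrist","scene"]:
    c=capture(n);print(n,"bar pred",proj(c,[m(-.018,-.045,.157),m(-.018,-.115,.157),m(-.018,-.08,.157)]).round(0).tolist());print(seg(c,(3,160,90),(14,255,255)));print("blue",seg(c,(105,150,50),(125,255,255),n=3), proj(c,m(-.032,.08,.126)).round(0))
    cv2.imwrite(f"pics/q_{n}.png",c["color"])
E
```

```text
[ 0.51068066 -0.06763103  0.1898898 ] 0.4602664206085472
side bar pred [[350.0, 225.0], [366.0, 213.0], [358.0, 219.0]]
[(668, [266.2, 375.1], [245, 361, 43, 29]), (166, [358.2, 222.3], [349, 212, 20, 25]), (116, [342.9, 184.1], [339, 174, 8, 19]), (39, [355.9, 184.6], [354, 178, 5, 14])]
blue [(1496, [204.6, 267.5], [167, 239, 75, 55]), (1438, [450.9, 181.9], [427, 157, 45, 49]), (971, [601.1, 113.0], [562, 101, 78, 25])] [[322. 261.]]
wrist bar pred [[316.0, 196.0], [316.0, 307.0], [316.0, 254.0]]
[(2161, [312.3, 254.1], [304, 187, 17, 136]), (293, [229.0, 173.0], [222, 161, 15, 25]), (263, [210.6, 170.5], [204, 159, 14, 24]), (234, [193.6, 168.2], [188, 157, 12, 23])]
blue [(364, [278.6, 11.0], [271, 0, 17, 25]), (236, [213.5, 205.3], [207, 194, 13, 23]), (220, [216.3, 238.6], [211, 228, 12, 22])] [[291. -42.]]
scene bar pred [[302.0, 228.0], [277.0, 226.0], [290.0, 227.0]]
[(205, [436.9, 236.0], [430, 227, 15, 19])]
blue [(2710, [85.2, 241.1], [47, 214, 77, 51]), (1409, [365.9, 355.9], [329, 340, 77, 31]), (398, [9.7, 113.2], [0, 73, 24, 70])] [[347. 234.]]
```

Emit:
{"method": "jog_arm", "body": {
  "delta_pos": [
    [-0.1,0,-3],
    [-0.1,0,-6],
    [-0.1,0,-7.5],
    [-0.1,0,-8.1],
    [-0.1,0,-8.1],
    [-0.1,0,-8.1],
    [-0.1,0,-8.1],
    [-0.1,0,-8.1]
  ],
  "turn": [0,0,0,0,0,0,0,0],
  "grip": [0.5,0.5,0.5,0.5,1,1,1,1]
}}

```text
time_s: 8.22
position: [0.5094, -0.0679, 0.1095]
tcp_rot: [[0.143, 0.99, -0.001], [0.99, -0.143, 0.0], [-0.0, -0.001, -1.0]]
force: [-6.9, 0.0, 3.8]
opening: 0.132
grasp_force: 3.1
```

```bash
python3 - <<'E'
from h import *
T=read_state();print(T["position"],T["opening"],T["grasp_force"])
h=m(.077,-.08,.117);R=np.hypot(.095,.04);r0=np.arctan2(.04,.095)
p0=m(.077-R*np.cos(r0),-.08,.117+R*np.sin(r0))
for t in np.arange(0,1.86,.06):print(round(t,2),((m(.077-R*np.cos(r0+t),-.08,.117+R*np.sin(r0+t))-p0)*100).round(1).tolist())
E
```

```text
[ 0.50936141 -0.06793377  0.10954069] 0.13186712802868902 3.120870888233185
0.0 [0.0, 0.0, 0.0]
0.06 [0.3, -0.0, 0.6]
0.12 [0.5, -0.1, 1.1]
0.18 [0.9, -0.1, 1.6]
0.24 [1.2, -0.2, 2.1]
0.3 [1.6, -0.2, 2.6]
0.36 [2.0, -0.3, 3.1]
0.42 [2.4, -0.4, 3.5]
0.48 [2.9, -0.4, 3.9]
0.54 [3.4, -0.5, 4.3]
0.6 [3.9, -0.6, 4.7]
0.66 [4.4, -0.6, 5.0]
0.72 [4.9, -0.7, 5.3]
0.78 [5.5, -0.8, 5.5]
0.84 [6.1, -0.9, 5.7]
0.9 [6.7, -1.0, 5.9]
0.96 [7.3, -1.0, 6.1]
1.02 [7.9, -1.1, 6.2]
1.08 [8.5, -1.2, 6.3]
1.14 [9.1, -1.3, 6.3]
1.2 [9.7, -1.4, 6.3]
1.26 [10.3, -1.5, 6.3]
1.32 [10.9, -1.6, 6.2]
1.38 [11.5, -1.7, 6.1]
1.44 [12.1, -1.7, 5.9]
1.5 [12.7, -1.8, 5.8]
1.56 [13.3, -1.9, 5.5]
1.62 [13.8, -2.0, 5.3]
1.68 [14.4, -2.1, 5.0]
1.74 [14.9, -2.1, 4.7]
1.8 [15.4, -2.2, 4.3]
1.86 [15.9, -2.3, 4.0]
```

Emit:
{"method": "jog_arm", "body": {
  "delta_pos": [
    [-0.2,0,0],
    [-0.2,0,0],
    [-0.2,0,0]
  ],
  "turn": [0,0,0],
  "grip": [1,1,1]
}}

```text
time_s: 8.6
position: [0.5085, -0.0679, 0.1094]
tcp_rot: [[0.143, 0.99, 0.001], [0.99, -0.143, 0.0], [0.0, 0.001, -1.0]]
force: [0.8, 2.0, 1.6]
opening: 0.101
grasp_force: 30.0
```

Emit:
{"method": "jog_arm", "body": {
  "delta_pos": [
    [0.3,0,0.6],
    [0.5,-0.1,1.1],
    [0.9,-0.1,1.6],
    [1.2,-0.2,2.1],
    [1.6,-0.2,2.6],
    [2.0,-0.3,3.1],
    [2.4,-0.4,3.5],
    [2.4,-0.4,3.5]
  ],
  "turn": [0,0,0,0,0,0,0,0],
  "grip": [1,1,1,1,1,1,1,1]
}}

```text
time_s: 9.6
position: [0.5312, -0.0711, 0.1448]
tcp_rot: [[0.143, 0.99, -0.002], [0.99, -0.143, 0.002], [0.001, -0.002, -1.0]]
force: [-4.2, 4.1, 1.9]
opening: 0.106
grasp_force: 30.0
```

```bash
python3 - <<'E'
from h import *
c=capture("side");print(read_state()["force"],seg(c,(3,160,90),(14,255,255)),proj(c,[m(-.018,-.045,.157)+[.024,-.004,.035]]))
E
```

```text
[-3.41318956  3.93665653  2.10505   ] [(668, [266.2, 375.1], [245, 361, 43, 29]), (93, [346.2, 212.1], [342, 202, 9, 21]), (48, [361.9, 204.1], [359, 197, 7, 15]), (24, [340.7, 187.8], [339, 185, 4, 7])] [[341.95799812 208.52567233]]
```

Working: the bar moved with the fingers as predicted. I'll continue to about 1.2 rad (deltas relative to 0.42).

Emit:
{"method": "jog_arm", "body": {
  "delta_pos": [
    [0.5,0,0.4],
    [1.0,-0.1,0.8],
    [1.5,-0.2,1.2],
    [2.0,-0.2,1.5],
    [2.5,-0.3,1.8],
    [3.1,-0.4,2.0],
    [3.7,-0.5,2.2],
    [4.3,-0.6,2.4],
    [4.9,-0.6,2.6],
    [5.5,-0.7,2.7],
    [6.1,-0.8,2.8],
    [6.7,-0.9,2.8]
  ],
  "turn": [0,0,0,0,0,0,0,0,0,0,0,0],
  "grip": [1,1,1,1,1,1,1,1,1,1,1,1]
}}

```text
time_s: 11.15
position: [0.6, -0.0808, 0.1735]
tcp_rot: [[0.143, 0.99, 0.002], [0.99, -0.143, 0.0], [0.0, 0.002, -1.0]]
force: [-4.0, 3.1, 5.8]
opening: 0.099
grasp_force: 30.0
```

Emit:
{"method": "jog_arm", "body": {
  "delta_pos": [
    [0.6,-0.1,0],
    [1.2,-0.2,0],
    [1.8,-0.3,-0.1],
    [2.4,-0.4,-0.2],
    [3.0,-0.4,-0.4],
    [3.6,-0.5,-0.5],
    [4.2,-0.6,-0.8],
    [4.7,-0.7,-1.0],
    [5.3,-0.8,-1.3],
    [5.8,-0.8,-1.6],
    [6.3,-0.9,-2.0],
    [6.3,-0.9,-2.0]
  ],
  "turn": [0,0,0,0,0,0,0,0,0,0,0,0],
  "grip": [1,1,1,1,1,1,1,1,1,1,1,1]
}}

```text
time_s: 12.65
position: [0.6628, -0.09, 0.1514]
tcp_rot: [[0.143, 0.99, 0.001], [0.99, -0.143, 0.0], [0.0, 0.001, -1.0]]
force: [-0.2, 3.5, -0.4]
opening: 0.105
grasp_force: 30.0
```

```bash
python3 - <<'E'
from h import *
c=capture("side");print(read_state()["force"],seg(c,(3,160,90),(14,255,255)),proj(c,[m(-.018,-.045,.157)+[.154,-.022,.043]]));cv2.imwrite("pics/z.png",c["color"])
E
```

```text
[ 0.53069843  4.56172453 -0.22936317] [(668, [266.2, 375.1], [245, 361, 43, 29]), (321, [348.2, 183.0], [339, 172, 20, 21]), (30, [302.7, 186.7], [299, 183, 9, 8]), (21, [367.3, 254.3], [365, 252, 6, 6])] [[299.16749666 189.05957652]]
```

Emit:
{"method": "jog_arm", "body": {
  "delta_pos": [
    [0,0,0],
    [0,0,0],
    [0,0,2],
    [0,0,5],
    [0,0,9],
    [-2,0.3,9],
    [-6,0.9,9],
    [-11.6,1.7,9],
    [-11.6,1.7,9],
    [-11.6,1.7,9],
    [-11.6,1.7,9]
  ],
  "turn": [0,0,0,0,0,0,15,30,45,60,90],
  "grip": [0.78,0.78,0.78,0.78,0.78,0.6,0.6,0.6,0.6,0.6,0.6]
}}

```text
time_s: 14.08
position: [0.5462, -0.074, 0.2428]
tcp_rot: [[-0.717, 0.697, 0.002], [0.697, 0.717, -0.002], [-0.003, -0.0, -1.0]]
force: [0.0, 0.1, 0.5]
opening: 0.402
grasp_force: 0.0
```

Emit:
{"method": "jog_arm", "body": {
  "delta_pos": [
    [0,0,0],
    [0,0,0],
    [0,0,0],
    [0,0,0],
    [0,0,0]
  ],
  "turn": [0,0,0,0,0],
  "grip": [0.6,0.6,0.6,0.6,0.6]
}}

```text
time_s: 14.7
position: [0.546, -0.073, 0.2421]
tcp_rot: [[-0.713, 0.701, -0.0], [0.701, 0.713, -0.0], [0.0, -0.0, -1.0]]
force: [-0.3, 0.6, 0.2]
opening: 0.4
grasp_force: 0.0
```

```bash
python3 - <<'E'
from h import *
T=read_state();print(T["position"],T["tcp_rot"],T["joint_positions"].round(1))
for n in["side","wrist","scene"]:
    c=capture(n);print(n,"tab pred",proj(c,[m(.02,-.08,.110),m(.008,-.085,.11),m(.032,-.075,.11)]).round(0).tolist());print("yellow",seg(c,(22,130,90),(35,255,255)),"or",seg(c,(3,160,90),(14,255,255)))
    cv2.imwrite(f"pics/r_{n}.png",c["color"])
E
```

```text
[ 0.54599809 -0.07297501  0.24209379] [[-7.13177764e-01  7.00983219e-01 -5.92562945e-05]
 [ 7.00983221e-01  7.13177763e-01 -4.08997991e-05]
 [ 1.35901988e-05 -7.07064955e-05 -9.99999997e-01]] [-19.2  21.   89.1  -0.   69.9 -64.7]
side tab pred [[344.0, 230.0], [349.0, 231.0], [339.0, 229.0]]
yellow [(100, [345.4, 233.1], [341, 227, 10, 13])] or [(668, [266.2, 375.1], [245, 361, 43, 29]), (322, [348.2, 183.0], [339, 172, 20, 21]), (59, [307.3, 184.1], [299, 177, 20, 14]), (22, [367.4, 254.4], [365, 252, 6, 6])]
wrist tab pred [[319.0, 214.0], [306.0, 206.0], [333.0, 222.0]]
yellow [(479, [312.0, 213.2], [299, 197, 26, 34])] or [(343, [368.0, 404.4], [353, 393, 31, 22]), (270, [284.2, 82.1], [273, 71, 23, 23]), (248, [273.1, 65.7], [263, 55, 22, 22]), (235, [262.4, 50.3], [252, 40, 22, 22])]
scene tab pred [[289.0, 248.0], [287.0, 245.0], [290.0, 252.0]]
yellow [] or [(192, [437.1, 236.0], [430, 227, 16, 19])]
```

Emit:
{"method": "jog_arm", "body": {
  "delta_pos": [
    [0,0,0],
    [0,0,0],
    [0,0,0],
    [0,0,0],
    [0,0,0],
    [0,0,0]
  ],
  "turn": [10,20,30,36.3,36.3,36.3],
  "grip": [0.6,0.6,0.6,0.6,0.6,0.6]
}}

```text
time_s: 15.6
position: [0.546, -0.0729, 0.2421]
tcp_rot: [[-0.99, 0.144, -0.0], [0.144, 0.99, -0.0], [0.0, -0.0, -1.0]]
force: [0.1, -0.8, -0.1]
opening: 0.4
grasp_force: 0.0
```

```bash
python3 - <<'E'
from h import *
T=read_state();print(T["position"],T["tcp_rot"][:,0])
w=capture("wrist");c=w
k=cv2.inRange(cv2.cvtColor(c["color"],cv2.COLOR_BGR2HSV),(22,130,90),(35,255,255))
N,l,s,ce=cv2.connectedComponentsWithStats(k);i=1+np.argmax(s[1:,4])
print(ce[i],s[i]);ys,xs=np.where(l==i)
hs=cv2.cvtColor(c["color"],cv2.COLOR_BGR2HSV)
for y in range(s[i][1],s[i][1]+s[i][3],3):
    xx=xs[ys==y];print(y,xx.min(),xx.max(),hs[y,xx.min():xx.max()+1,2].astype(int)[len(xx)//2])
print("pred top corners",proj(w,[m(.020+dx,-.08+dy,.110) for dx in(-.012,.012) for dy in(-.005,.005)]).round(0).tolist(),"bottom",proj(w,[m(.020+dx,-.08+dy,.085) for dx in(-.012,.012) for dy in(-.005,.005)]).round(0).tolist())
E
```

```text
[ 0.54595928 -0.07294579  0.24213836] [-9.89584128e-01  1.43955731e-01  3.43450007e-05]
[310.55867347 210.1505102 ] [305 194  12  34 392]
194 306 316 122
197 306 316 119
200 305 316 165
203 305 316 168
206 305 316 169
209 305 316 169
212 305 316 167
215 305 316 169
218 305 316 166
221 305 316 169
224 305 316 167
227 306 306 92
pred top corners [[312.0, 202.0], [324.0, 202.0], [312.0, 230.0], [324.0, 230.0]] bottom [[312.0, 196.0], [323.0, 196.0], [312.0, 222.0], [323.0, 222.0]]
```

Emit:
{"method": "jog_arm", "body": {
  "delta_pos": [
    [-0.1,-0.4,-4],
    [-0.1,-0.4,-8],
    [-0.1,-0.4,-12],
    [-0.1,-0.4,-14],
    [-0.1,-0.4,-14]
  ],
  "turn": [0,0,0,0,0],
  "grip": [0.6,0.6,0.6,0.6,0.6]
}}

```text
time_s: 16.27
position: [0.5437, -0.0766, 0.1006]
tcp_rot: [[-0.99, 0.143, -0.004], [0.143, 0.99, 0.001], [0.004, 0.001, -1.0]]
force: [-0.8, -0.5, 0.5]
opening: 0.399
grasp_force: 0.0
```

```bash
python3 - <<'E'
from h import *
T=read_state();p=T["position"];print(p,T["force"])
w=capture("wrist");hs=cv2.cvtColor(w["color"],cv2.COLOR_BGR2HSV)
k=cv2.inRange(hs,(22,130,60),(35,255,255));N,l,s,ce=cv2.connectedComponentsWithStats(k)
for i in range(1,N):
    if s[i,4]>50:print(ce[i],s[i])
ey=Q[:,1]
print("tcp axis at z.11",proj(w,np.r_[p[:2],.11]),"px per cm ey",proj(w,np.r_[p[:2]+.01*ey,.11])-proj(w,np.r_[p[:2],.11]))
g=hs[...,2]
for r in(280,295,310):print(r,''.join('#' if v<45 else '.' for v in g[r,180:460:4]))
E
```

```text
[ 0.54369664 -0.07655747  0.10059085] [-0.81666038 -0.46452627  0.46152281]
[315.33562232 279.68240343] [ 305  250   21   60 1165]
tcp axis at z.11 [[318.81193628 285.17944173]] px per cm ey [[ 2.02027352e+01 -1.88222153e-02]]
280 ..........######################.....######################...........
295 ..........######################.....######################...........
310 ...........######################...######################............
```

Emit:
{"method": "jog_arm", "body": {
  "delta_pos": [
    [0,-0.1,-1.5],
    [0,-0.1,-3],
    [0,-0.1,-4],
    [0,-0.1,-4.4],
    [0,-0.1,-4.4],
    [0,-0.1,-4.4],
    [0,-0.1,-4.4],
    [0,-0.1,-4.4],
    [0,-0.1,-4.4]
  ],
  "turn": [0,0,0,0,0,0,0,0,0],
  "grip": [0.6,0.6,0.6,0.6,0.6,1,1,1,1]
}}

```text
time_s: 17.45
position: [0.5451, -0.078, 0.0584]
tcp_rot: [[-0.99, 0.142, 0.0], [0.142, 0.99, -0.0], [-0.0, -0.0, -1.0]]
force: [-0.4, -0.4, 0.4]
opening: 0.112
grasp_force: 30.0
```

Emit:
{"method": "jog_arm", "body": {
  "delta_pos": [
    [0,0,0.7],
    [0,0,1.4],
    [0,0,2.1],
    [0,0,3],
    [0,0,4],
    [0,0,5],
    [0,0,6.2],
    [0,0,7.5],
    [0,0,9],
    [0,0,11],
    [0,0,13],
    [0,0,13]
  ],
  "turn": [0,0,0,0,0,0,0,0,0,0,0,0],
  "grip": [1,1,1,1,1,1,1,1,1,1,1,1]
}}

```text
time_s: 18.95
position: [0.5463, -0.0784, 0.1902]
tcp_rot: [[-0.99, 0.142, 0.004], [0.142, 0.99, -0.002], [-0.004, -0.001, -1.0]]
force: [-0.3, -0.2, -0.6]
opening: 0.111
grasp_force: 30.0
```

```bash
python3 - <<'E'
from h import *
T=read_state();print(T["position"],T["opening"],T["grasp_force"],T["force"])
c=capture("scene")
# tile: refine centre of the white disc; grey rim too
print(atz(c,184.5,255.5,.012))
s=capture("side");print(seg(s,(22,130,90),(35,255,255)),"amber",seg(s,(14,100,80),(22,255,255)),"blue near tab",[b for b in seg(s,(105,150,40),(125,255,255),n=15) if 300<b[1][0]<345 and 240<b[1][1]<290], proj(s,m(-.032,.08,.126)))
k=cv2.inRange(cv2.cvtColor(s["color"],cv2.COLOR_BGR2HSV),(0,0,190),(180,40,255))[195:240,375:440];ys,xs=np.where(k);print("side tile",atz(s,375+(xs.min()+xs.max())/2,195+(ys.min()+ys.max())/2,.012),xs.min(),xs.max(),ys.min(),ys.max())
E
```

```text
[ 0.54634566 -0.07842873  0.19020794] 0.1105360749072221 29.965997636318207 [-0.27282474 -0.17437196 -0.55459224]
[ 0.49009939 -0.3852975   0.012     ]
[(34, [351.3, 187.4], [349, 183, 5, 10])] amber [(455, [169.8, 388.0], [160, 374, 21, 28]), (219, [436.9, 256.9], [421, 251, 33, 13]), (53, [357.3, 154.6], [348, 148, 22, 14]), (33, [351.2, 188.7], [348, 183, 7, 11])] blue near tab [(117, [324.1, 261.4], [316, 255, 17, 14])] [[321.61175109 261.01961406]]
side tile [ 0.49606883 -0.33172411  0.012     ] 0 49 13 44
```

Emit:
{"method": "jog_arm", "body": {
  "delta_pos": [
    [-0.3,-1.5,0],
    [-0.8,-4.5,0],
    [-1.4,-8,0],
    [-2,-11.5,0],
    [-2.7,-15,0],
    [-3.3,-18.5,0],
    [-4,-22,0],
    [-4.6,-25.5,-0.5],
    [-5.1,-28.5,-1.5],
    [-5.5,-30.3,-2.5],
    [-5.5,-30.7,-3.5],
    [-5.5,-30.7,-4.5]
  ],
  "turn": [0,0,0,0,0,0,0,0,0,0,0,0],
  "grip": [1,1,1,1,1,1,1,1,1,1,1,1]
}}

```text
time_s: 20.55
position: [0.4897, -0.3842, 0.1421]
tcp_rot: [[-0.99, 0.142, -0.001], [0.142, 0.99, 0.001], [0.001, 0.001, -1.0]]
force: [0.9, -0.6, -1.0]
opening: 0.112
grasp_force: 30.0
```

Emit:
{"method": "jog_arm", "body": {
  "delta_pos": [
    [0,0,0],
    [0,0,0],
    [0,0,0],
    [0,0,0]
  ],
  "turn": [0,0,0,0],
  "grip": [1,1,1,1]
}}

```text
time_s: 21.05
position: [0.4903, -0.3849, 0.1437]
tcp_rot: [[-0.99, 0.142, 0.001], [0.142, 0.99, -0.001], [-0.001, -0.001, -1.0]]
force: [-0.5, -0.4, -1.1]
opening: 0.114
grasp_force: 30.0
```

```bash
python3 - <<'E'
from h import *
T=read_state();print(T["position"],T["opening"],T["grasp_force"],T["qvel"].round(2))
s=capture("side");x,y=proj(s,[.49,-.385,.11])[0].astype(int);print(x,y,proj(s,[.49,-.385,.012]))
c=capture("scene")
A=s["color"][130:290,300:500];B=c["color"][180:340,130:330]
cv2.imwrite("pics/f.png",cv2.resize(np.hstack([A,B]),None,fx=2,fy=2,interpolation=cv2.INTER_CUBIC))
print("blue",[b for b in seg(s,(105,150,40),(125,255,255),n=15) if 300<b[1][0]<345 and 240<b[1][1]<290])
E
```

```text
[ 0.49029605 -0.38489264  0.14368738] 0.11419522892916258 29.965996742248535 [-0.24  0.12 -0.01 -0.03  0.03  0.06]
411 187 [[408.20660371 216.20358917]]
blue [(118, [324.1, 261.4], [316, 255, 17, 14])]
```

View pics/f.png

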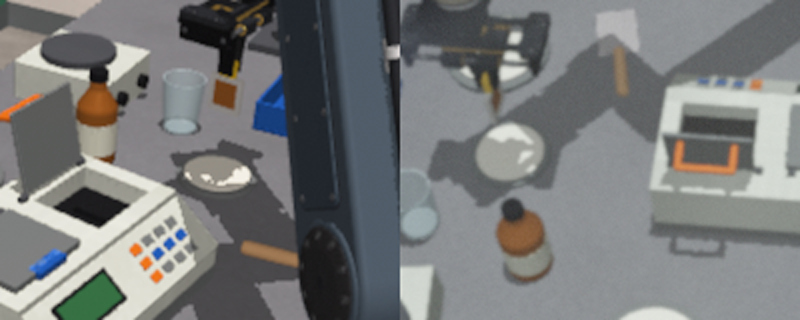

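The picture shows the plate upright in the fingers at (227,95) above the tile at (217,173), the lid shut, the flap open, and the bystanders undisturbed. Handing in.

```bash
python3 -c "
from rig import *
print(hand_in())"
```

```text
the job is handed in; nothing more can be done
None
```

The job is handed in, with no verdict returned: the sample lid is snapped shut, the flap is open, and the filter plate is held upright and still about 10 cm above the middle of the 100 mm white tile, with the bystanders left where they were.

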